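# Turn a plaster field jacket face up under the magnifier

### The arm

A 6-joint arm with a two-finger parallel gripper is mounted at the origin on the work surface. World frame = base frame: x ahead of the robot, y to its left, z up, the work surface at z = 0. Lengths are in mm, angles in rad, forces in N, time in s.
With the tool pointing down it reaches from about 350 to 875 mm from the base axis. Payload 4.2 kg.
Tool frame: the origin (TCP) lies at the very end of the fingers, on their centre line; the grasp point (between the pads) lies arm.grip_depth behind it (arm.grip_depth is the distance from the TCP to the grasp point, in mm); z points along the fingers, y is the direction in which the jaws open and shut (so a half turn about z gives the same grasp; the last joint's range is limited). The gripper opens to 85 mm and grips with 20 to 120 N. Pads are 22 mm wide; open, the fingers measure 114 mm over their backs; the gripper's body (76 mm by 85 mm) begins 54 mm behind the grasp point. The pads swing forward as they close: fully open they stand 13 mm farther back than shut.
Start: joints at [-0.854, 0.385, 0.008, 0, -1.194, -0.259], TCP at [276.246, -560.613, 231.312] pointing down, gripper open.
Joint ranges: [-3.14, 3.14], [-1.21, 2.06], [-1.07, 1.41], [-3.16, 2.05], [-2.99, -0.16], [-3.1, 3.1]. Speed limits (rad/s): [2.79, 2.79, 3.14, 3.14, 3.14, 3.14].

### API

Orientations are given as a unit quaternion [x, y, z, w].
In Python, from bench import arm, optics, workorder gives the robot as it stands. The module is installed in compiled form; this text tells all that it offers.
- The arm moves only by the tool play_rows, never from a script. Its arguments are lists of equal length, an entry for each row: "travel": the shift along the tool's x, y, z in m, a list of three; "rotation": the turn, a rotation vector about the tool's x, y, z in rad, a list of three; "grip": the opening, from 0 (shut) to 1 (fully open). In form: {"travel": [[x, y, z], ...], "rotation": [[rx, ry, rz], ...], "grip": [grip, ...]}. A call has 1 to 12 rows; each row shifts and turns the commanded pose from where the row before left it, along the tool's axes as they then stand; what a row does not reach is not made up. A row lasts 1/12 s, in which the tool goes at most 41.7 mm and 7.16 degrees, less where a joint would pass 70% of its speed; a pose out of reach is approached as far as the arm can. A call is refused whole if a number of a shift passes 0.0417 or a number of a turn 0.125, either way. A call with a gripper value outside its range is refused whole. The fingers move at their own pace and stop on an object; the grip force is fixed at half the most. Time passes only in rows, so rows that do not move let the fingers close. It gives the time, the measured TCP pose, the force and the opening at its end, in the units of the state.
- arm.read_state(): the state, without advancing time (a new reading comes with each control period).
- optics.get_image(name): name is "scene" or "top"; returns a dict with "image" (384x512x3 uint8, blue, green, red), "depth" (384x512 float32, mm along the optical axis (not along the pixel's ray), 0 where there is no reading), "camera_matrix" (3x3 intrinsics, pixels), "R" (3x3) and "t" (3): a world point X has camera coordinates R X + t. Camera axes: x right, y down, z forward; pixel columns grow to the right and rows downward; lengths in mm; the calibration is good to about 2 mm. A picture is of the moment at which its call begins.
- workorder.job_done(): hands the job in, once; it reports no verdict.
The state is a dict: "clock": time; "joints": joint angles; "joint_vel": joint speeds; "joint_efforts": joint torques, N m; "position": TCP position; "ee_rot": TCP orientation; "contact_force": force on the tool from outside, world axes, zero at the start; "wrist_torque": the same for the moment, N m; "gripper_width": finger opening in mm.
Only numpy, scipy, OpenCV 4.12 (cv2) and the standard library are available. Lean on these libraries where they do the work, as an engineer would, in place of code of your own. Each camera call takes 0.05 s, during which the arm holds its last target. There are 200 camera calls.

### The job

The small plaster field jacket is standing on edge on the dark foam pad. Push against the top of its open side, on the plaster rim and not on the fossil bone, until it rolls over onto its rounded back and lies there with the bone facing up, still on the pad; do not pick it up. Then push the swing arm of the bench magnifier round until the lens is over the middle of the bone, and leave the other finds and tools where they are.

Things in the scene. Friction and masses are not known exactly. Their poses are not given: they have to be found in the camera images.
- pad: Dark grey foam pad, 300 x 300 x 12 mm thick, fixed on the bench (it does not give way). Origin at the centre of its underside, z up, x and y along its edges.
- jacket: White loaf-shaped plaster jacket, about 0.75 kg, standing on its long edge: 105 mm high (z), 150 long (y), 80 thick (x). Origin: on its underside as it stands. +x is the outward normal of the flat open side (brown, with the bone), the plane x = +36 mm; the rounded back ends at x = -44 mm. The flat foot reaches from x = -14 to +36 mm. Face up, its +x axis points straight up.
- jacket_center (a point): Centre of the jacket block (x = -4 mm, y = 0, z = 52.5 mm in its axes; same axes). Pushed at the top of the open side the jacket tips under 3 N, on its rounded back edge (quarter ellipse, 30 mm deep, 35 mm high); it must be pushed through about 35 to 45 degrees, then rolls by itself onto the flat middle (90 x 35 mm) of its back. Its centre ends about 80 mm further on.
- jacket_face (a point): Middle of the open side of the jacket (x = +36 mm, y = 0, z = 52.5 mm in the jacket's axes); the bone lies across this point. Same axes as the jacket.
- bone: Tan fossil bone, fixed in the jacket's open side, lying along the jacket's y, about 105 mm long. It covers heights 30 to 72 mm of the standing jacket and stands out up to 17 mm from the open side; the top 30 mm of that side is free of bone. Origin at the middle of the bone, on the plane of the open side. Not to be touched.
- lens (a point): Middle of the magnifier lens, at height 235 mm. The lens (127 mm across) sits in a white round head of 170 mm diameter and 22 mm thickness (height 224 to 246 mm), whose centre is 270 mm from the post's axis.
- post (a point): Point on the axis of the magnifier's upright steel post, at the height of the arm (235 mm). Post 18 mm across, its knob up to 264 mm, on a heavy round foot 144 mm across that does not move. The swing arm, a level white bar 14 mm thick from the post to the lens head, turns about this axis.
- magnifier_arm (a joint): Angle of the magnifier's swing arm about the post in rad, growing clockwise seen from above; range -0.6 to 1.5. It starts swung away (0.85 to 1.1) and points over the pad at about 0. It turns stiffly (about 1 N at 150 mm from the post) and stays where it is left.
- brush: Brush, 190 mm long, lying on the bench. Leave alone.
- jar: Brown glass jar with black lid, 60 mm across, 85 mm high, standing on the bench. Leave alone.
- limb_bone: Loose brown limb bone, 170 mm long, lying on the bench. Leave alone.
- vertebra: Loose tan vertebra, about 60 mm across and 65 mm high. Leave alone.
- rib_piece: Loose tan piece of rib, 85 mm long. Leave alone.
- scale_bar: Black and white scale bar, 100 x 22 x 8 mm, lying on the bench. Leave alone.

How it is judged (in metres and radians):
On the way, in this order (a step that is already met when the one before it is completed fails the run):
1. the jacket lies on its back on the pad, bone up (angle between jacket's own x axis and vertical below 0.2 rad and linear speed of jacket below 0.03 m/s and contact force between jacket and pad above 2 N), for 0.3 s.
2. the lens is over the middle of the bone (horizontal distance between lens and jacket_face below 0.05 m), for 0.2 s.
At the end, for the whole second after the job is handed in: The jacket lies still on its back on the pad (its middle over the pad), its open side within 0.2 rad of level and facing up, and the middle of the lens stands still within 50 mm, seen from above, of the middle of the open side (angle between jacket's own x axis and vertical below 0.2 rad and contact force between jacket and pad above 2 N and x of jacket_center in the frame of pad between -0.15 and 0.15 m and y of jacket_center in the frame of pad between -0.15 and 0.15 m and linear speed of jacket below 0.02 m/s and horizontal distance between lens and jacket_face below 0.05 m and velocity of joint magnifier_arm between -0.05 and 0.05 rad/s); the robot touches nothing.
It fails at once if the jacket is lifted: its centre rises above 105 mm (72 mm at the worst while it rolls) (height (world z) of jacket_center above 0.105 m).
It fails at once if the fossil bone is touched by the robot (contact force between any of the fingers, the arm and bone above 0.5 N).
It fails at once if another find or tool is moved by more than 25 mm (distance of any of brush, jar, limb_bone, vertebra, rib_piece, scale_bar from where it was at the start of the episode above 0.025 m).
It also fails if it takes over 59 s, if anything falls off the work surface, if the arm or the gripper's body presses on something with over 40 N, if the wrist force passes 120 N, or if a joint passes its speed limit or range.

## Working session

There is one attempt and no reset: what is moved stays moved. The work goes in short steps, Python scripts to look and compute and a tool call to move; the robot and the scene stay as the last step left them, time stands still between calls to the robot, and variables do not carry over. Pictures are saved under pics/ and viewed, about 8 in all and at most 12, crops included, and the job is handed in when it is done.

Besides the shell and the picture viewer there is one more tool, called after ">>>" by a JSON object that holds its "op" and its "data". play_rows: Moves the arm, as the interface text tells. Its arguments: {"type":"object","properties":{"travel":{"type":"array","items":{"type":"array","items":{"type":"number"}}},"rotation":{"type":"array","items":{"type":"array","items":{"type":"number"}}},"grip":{"type":"array","items":{"type":"number"}}},"required":["travel","rotation","grip"]}

```bash
mkdir -p pics; cat > h.py <<'E'
import numpy as np, cv2
from bench import arm, optics, workorder
def grab(n):
    d=optics.get_image(n); K=d["camera_matrix"];R=np.array(d["R"]);t=np.array(d["t"])
    Z=d["depth"]; v,u=np.mgrid[0:Z.shape[0],0:Z.shape[1]]
    c=np.stack([(u-K[0][2])/K[0][0]*Z,(v-K[1][2])/K[1][1]*Z,Z],-1)
    P=(c-t)@R; P[Z==0]=np.nan
    return d["image"],P
E
python3 - <<'E'
from h import *
for n in("scene","top"):
    im,P=grab(n); np.save(n+".npy",P); cv2.imwrite(n+".png",im)
    cv2.imwrite(f"pics/{n}1.png",cv2.resize(im,(800,600)))
s=arm.read_state();print(s, arm.grip_depth)
E
```

```text
{'clock': 0.1, 'joints': array([-8.54418882e-01,  3.85502072e-01,  6.78391703e-03, -4.64089843e-04,
       -1.19396658e+00, -2.58640909e-01]), 'joint_vel': array([-0.00074203, -0.00219679,  0.00332556,  0.0029419 ,  0.00184947,
       -0.00098649]), 'joint_efforts': array([-5.56799187e-04, -3.93319416e+01,  1.88929868e+01,  4.19797987e+00,
       -2.61272566e-03,  1.51038341e-05]), 'position': array([ 276.02586564, -560.18190936,  230.32149139]), 'ee_rot': array([-2.26791982e-01,  9.73942739e-01,  9.35237906e-04, -2.51733824e-04]), 'contact_force': array([-0.70499983,  0.06859276,  0.13194863]), 'wrist_torque': array([-0.00044459, -0.01616071, -0.00243614]), 'gripper_width': 85.40207425330449} 18.700000000000003
```

View pics/scene1.png

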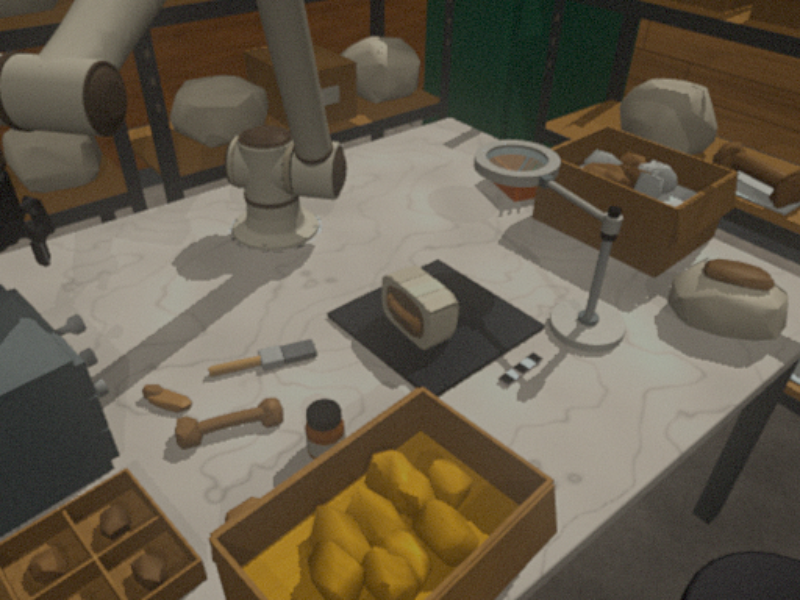

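View pics/top1.png

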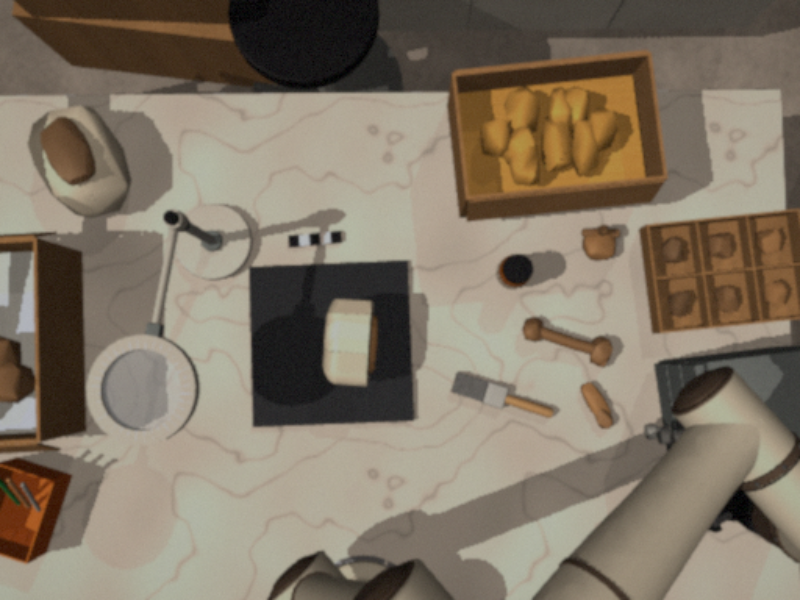

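The scene view shows the jacket at about (420,305) with its open side toward the brush. The top view shows the jacket at (350,342) with its open side to the right (world -y), the lens head at (143,387) and the post knob at (172,218). Next I'll measure these.

```bash
python3 - <<'E'
import numpy as np,cv2
P=np.load("top.npy");im=cv2.imread("top.png")
def reg(u0,u1,v0,v1): # in 800x600 coords
    s=.64; return np.s_[int(v0*s):int(v1*s),int(u0*s):int(u1*s)]
def rect(r,z0,z1,name,extra=None):
    p=P[r].reshape(-1,3);m=(p[:,2]>z0)&(p[:,2]<z1)
    if extra is not None:m&=extra(im[r].reshape(-1,3).astype(int))
    p=p[m];b=cv2.minAreaRect(p[:,:2].astype(np.float32));print(name,len(p),p.mean(0).round(1),b)
    return p
rect(reg(240,425,250,440),4,20,"pad",lambda c:c.max(1)<75)
j=rect(reg(300,400,280,400),108,125,"jtop")
rect(reg(300,400,280,400),30,125,"jall")
h=rect(reg(80,205,325,450),235,256,"head");print(cv2.minEnclosingCircle(h[:,:2].astype(np.float32)))
rect(reg(160,190,205,235),255,275,"knob")
f=rect(reg(175,255,200,280),12,45,"foot");print(cv2.minEnclosingCircle(f[:,:2].astype(np.float32)))
rect(reg(445,560,365,420),5,30,"brush")
S=np.load("scene.npy");r=reg(375,465,260,355);p=S[r].reshape(-1,3)
q=p[(p[:,2]>100)&(p[:,2]<125)];print("scene jtop",len(q),cv2.minAreaRect(q[:,:2].astype(np.float32)))
h=S[reg(465,565,135,190)].reshape(-1,3);h=h[(h[:,2]>225)&(h[:,2]<256)];print(cv2.minEnclosingCircle(h[:,:2].astype(np.float32)))
h=S[reg(600,630,200,225)].reshape(-1,3);h=h[(h[:,2]>250)&(h[:,2]<275)];print(h.mean(0))
E
```

```text
pad 8492 [498.7  69.2  11.7] ((500.42633056640625, 62.23521423339844), (296.6308898925781, 297.9754943847656), 2.0809593200683594)
jtop 1235 [503.2  20.6 114.9] ((501.79949951171875, 22.888525009155273), (72.58683013916016, 140.53030395507812), 86.57892608642578)
jall 1704 [499.2  19.2 108. ] ((499.28533935546875, 20.78836441040039), (91.27538299560547, 149.78231811523438), 87.09911346435547)
head 3967 [426.6 331.2 242.4] ((425.1590576171875, 331.2882080078125), (168.99551391601562, 171.17689514160156), 29.71575164794922)
((435.0164794921875, 332.31640625), 94.31951904296875)
knob 69 [690.4 284.4 263.2] ((690.6396484375, 285.28228759765625), (19.643747329711914, 20.79540252685547), 39.93397903442383)
foot 1669 [687.3 280.5  20.4] ((690.82568359375, 282.1420593261719), (140.9500732421875, 147.9676971435547), 0.6394171714782715)
((682.5701904296875, 269.6833801269531), 87.36820983886719)
brush 736 [ 402.6 -242.    17. ] ((410.8792419433594, -252.45071411132812), (208.72055053710938, 90.75215148925781), 86.91790771484375)
scene jtop 768 ((507.10906982421875, 16.834815979003906), (73.55664825439453, 143.03733825683594), 88.34574127197266)
((451.529541015625, 319.63079833984375), 112.3825454711914)
[695.87949437 278.57971867 258.09285799]
```

>>> {"op": "play_rows", "data": {"travel": [[0,0,0],[0,0,0],[0,0,0],[0,0,0],[-0.016,0.036,0],[-0.016,0.036,0],[-0.016,0.036,0],[-0.016,0.036,0],[-0.016,0.036,0],[-0.016,0.036,0],[-0.016,0.036,0],[-0.016,0.036,0]], "rotation": [[0,0,0.114],[0,0,0.114],[0,0,0.114],[0,0,0.115],[0,0,0],[0,0,0],[0,0,0],[0,0,0],[0,0,0],[0,0,0],[0,0,0],[0,0,0]], "grip": [0,0,0,0,0,0,0,0,0,0,0,0]}}

```text
clock: 1.1
position: [404.1, -270.6, 231.1]
ee_rot: [-0.0, 1.0, 0.0, -0.0]
contact_force: [0.9, 0.0, -0.0]
gripper_width: -0.2
```

>>> {"op": "play_rows", "data": {"travel": [[-0.0165,0.033,0],[-0.0165,0.033,0],[-0.0165,0.033,0],[-0.0165,0.033,0],[-0.0165,0.033,0],[-0.0165,0.033,0],[0,0,0.03],[0,0,0.03],[0,0,0.03],[0,0,0.03],[0,0,0],[0,0,0]], "rotation": [[0,0,0],[0,0,0],[0,0,0],[0,0,0],[0,0,0],[0,0,0],[0,0,0],[0,0,0],[0,0,0],[0,0,0],[0,0,0],[0,0,0]], "grip": [0,0,0,0,0,0,0,0,0,0,0,0]}}

```text
clock: 2.1
position: [502.0, -74.6, 110.3]
ee_rot: [-0.001, 1.0, -0.001, -0.002]
contact_force: [0.3, 0.4, -0.1]
gripper_width: -0.3
```

```bash
python3 - <<'E'
from h import *
im,P=grab("scene")
cv2.imwrite("pics/s2.png",cv2.resize(im[120:280,180:380],(800,640))[:600])
im,P=grab("top"); r=np.s_[170:260,185:255]
p=P[r].reshape(-1,3);q=p[(p[:,2]>100)&(p[:,2]<125)]
print(cv2.minAreaRect(q[:,:2].astype(np.float32)), np.percentile(q,[1,99],axis=0))
cv2.imwrite("pics/t2.png",cv2.resize(im[150:290,140:320],(771,600)))
print(arm.read_state()["position"])
E
```

```text
((500.48760986328125, 25.1030330657959), (74.98993682861328, 145.6173553466797), 85.51213836669922) [[426.97562095 -15.46718516 100.42782501]
 [572.70773224  55.87979075 119.40605255]]
[504.21484403 -74.47127878 112.95110864]
```

View pics/s2.png

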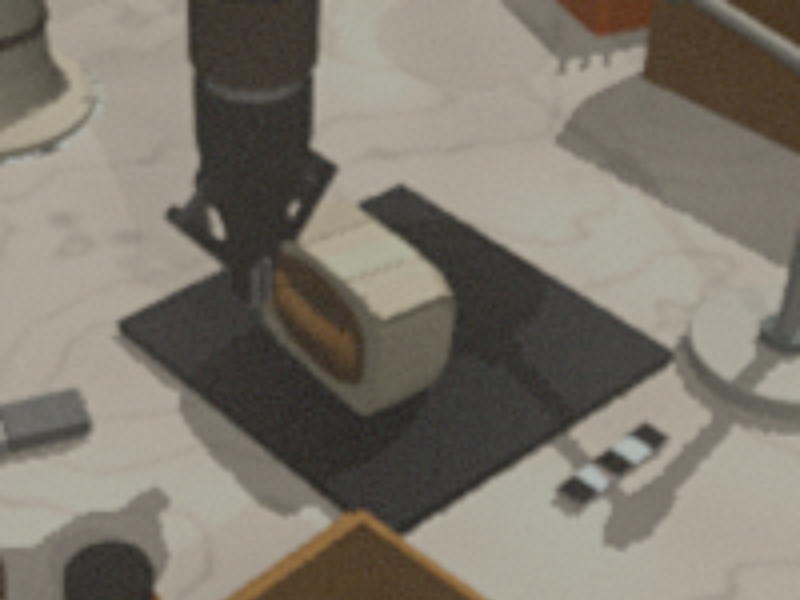

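>>> {"op": "play_rows", "data": {"travel": [[0,0,0.005],[-0.0005,0.012,0],[-0.0005,0.012,0],[-0.0005,0.012,0],[0,0.006,0],[0,0.006,-0.001],[0,0.006,-0.002]], "rotation": [[0,0,0],[0,0,0],[0,0,0],[0,0,0],[0,0,0],[0,0,0],[0,0,0]], "grip": [0,0,0,0,0,0,0]}}

```text
clock: 2.78
position: [505.2, -19.8, 110.3]
ee_rot: [-0.001, 1.0, -0.0, 0.001]
contact_force: [0.3, -2.6, 3.9]
gripper_width: -0.1
```

```bash
python3 - <<'E'
from h import *
im,P=grab("scene")
cv2.imwrite("pics/s3.png",cv2.resize(im[120:280,180:380],(800,640))[:600])
s=arm.read_state();print(s["position"],s["contact_force"])
E
```

```text
[505.32270446 -18.99506871 110.5273702 ] [0.8944421  1.30503699 0.1607385 ]
```

View pics/s3.png

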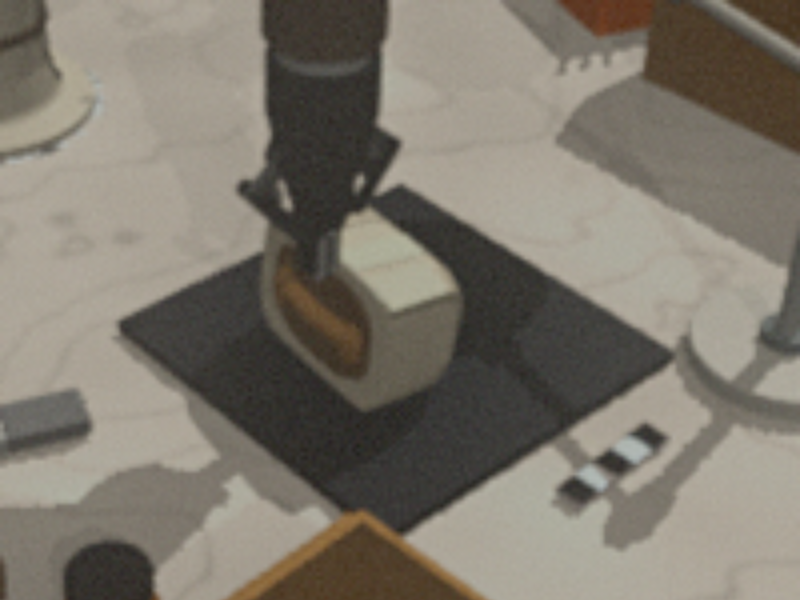

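The jacket has begun to tip by a few degrees, and the fingertip is high on the face, clear of the bone. I'll keep pushing along the rolling arc.

>>> {"op": "play_rows", "data": {"travel": [[-0.0003,0.007,-0.003],[-0.0003,0.007,-0.003],[-0.0003,0.007,-0.003],[-0.0003,0.007,-0.0025],[-0.0003,0.007,-0.0015],[-0.0003,0.007,-0.001],[-0.0003,0.007,-0.001]], "rotation": [[0,0,0],[0,0,0],[0,0,0],[0,0,0],[0,0,0],[0,0,0],[0,0,0]], "grip": [0,0,0,0,0,0,0]}}

```text
clock: 3.42
position: [506.5, 29.3, 124.4]
ee_rot: [-0.0, 1.0, 0.0, 0.0]
contact_force: [0.3, 0.9, -0.4]
gripper_width: -0.1
```

```bash
python3 - <<'E'
from h import *
im,P=grab("scene")
cv2.imwrite("pics/s4.png",cv2.resize(im[120:280,180:380],(800,640))[:600])
s=arm.read_state();print(s["position"],s["contact_force"])
E
```

```text
[506.86593149  30.22154718 124.65228646] [0.06338591 1.21611368 0.08063553]
```

View pics/s4.png

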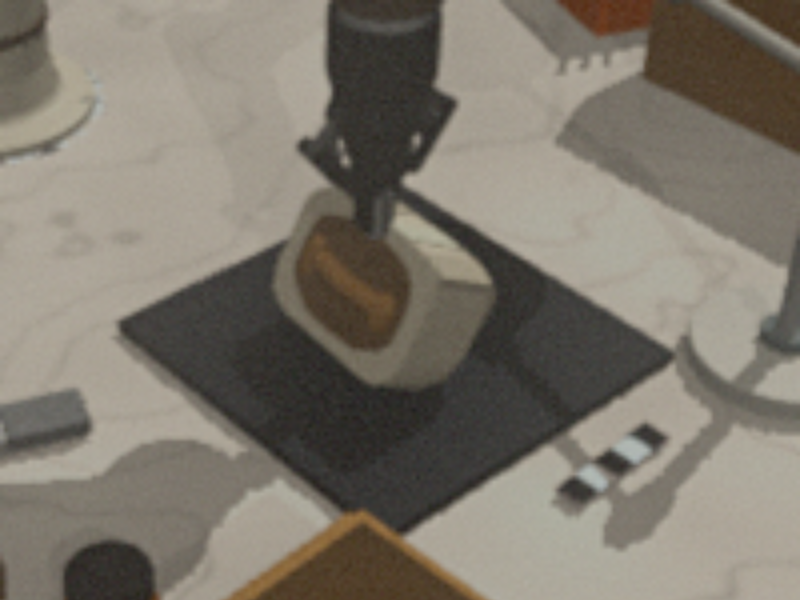

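It has tipped about 30°, with the finger at the top rim and the bone below it. Now the last stretch.

>>> {"op": "play_rows", "data": {"travel": [[-0.0003,0.008,-0.001],[-0.0003,0.008,-0.001],[-0.0003,0.007,-0.002]], "rotation": [[0,0,0],[0,0,0],[0,0,0]], "grip": [0,0,0]}}

```text
clock: 3.72
position: [507.1, 52.3, 128.1]
ee_rot: [-0.0, 1.0, -0.0, -0.0]
contact_force: [0.9, -0.2, 0.8]
gripper_width: -0.1
```

```bash
python3 - <<'E'
from h import *
im,P=grab("scene")
cv2.imwrite("pics/s5.png",cv2.resize(im[120:280,180:380],(800,640))[:600])
s=arm.read_state();print(s["position"],s["contact_force"])
E
```

```text
[507.80012229  53.21244012 128.79333187] [-0.27443242  0.8527781   0.07026321]
```

View pics/s5.png

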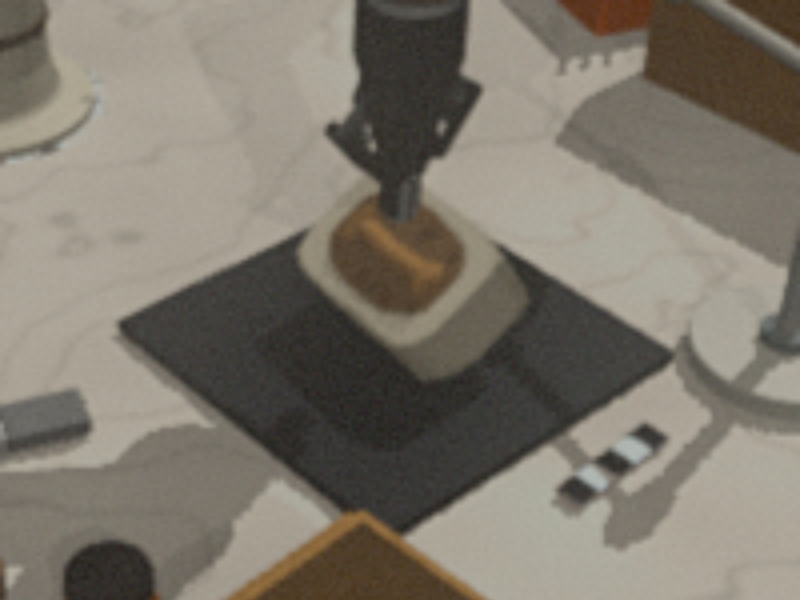

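It's at about 55° and rolling by itself, so I'll lift straight away.

>>> {"op": "play_rows", "data": {"travel": [[0,0,-0.035],[0,0,-0.035],[0,0,-0.035],[0,0,-0.035],[0,0,-0.035],[0,0,0],[0,0,0],[0,0,0],[0,0,0],[0,0,0]], "rotation": [[0,0,0],[0,0,0],[0,0,0],[0,0,0],[0,0,0],[0,0,0],[0,0,0],[0,0,0],[0,0,0],[0,0,0]], "grip": [0,0,0,0,0,0,0,0,0,0]}}

```text
clock: 4.6
position: [506.6, 51.4, 301.8]
ee_rot: [-0.0, 1.0, -0.001, -0.002]
contact_force: [-1.1, -0.2, -1.4]
gripper_width: 0.2
```

```bash
python3 - <<'E'
from h import *
im,P=grab("scene")
cv2.imwrite("pics/s6.png",cv2.resize(im[60:300,150:450],(750,600)))
Q=P[150:245,220:330]; m=(Q[...,2]>85)&(Q[...,2]<98)
p=Q[m]; A=np.c_[p[:,:2],np.ones(len(p))]; print("plane",np.linalg.lstsq(A,p[:,2],rcond=None)[0],p.mean(0),cv2.minAreaRect(p[:,:2].astype(np.float32)))
im,P=grab("top");cv2.imwrite("top6.png",im)
Q=P[150:280,140:280].reshape(-1,3);p=Q[(Q[:,2]>80)&(Q[:,2]<115)];print(p.mean(0),cv2.minAreaRect(p[:,:2].astype(np.float32)))
s=arm.read_state();print(s["clock"],s["position"],s["contact_force"])
E
```

```text
plane [2.21638023e-03 4.23887397e-02 8.54521517e+01] [514.91937255  92.97545765  90.53452125] ((508.29974365234375, 95.55439758300781), (108.57351684570312, 156.13375854492188), 87.04578399658203)
[484.93025994  72.29877097  91.10910087] ((499.0206604003906, 75.67273712158203), (89.87646484375, 156.79425048828125), 71.60181427001953)
4.7 [506.91660953  51.47388494 302.16688127] [ 0.78868113 -0.39018569 -0.30145285]
```

View pics/s6.png

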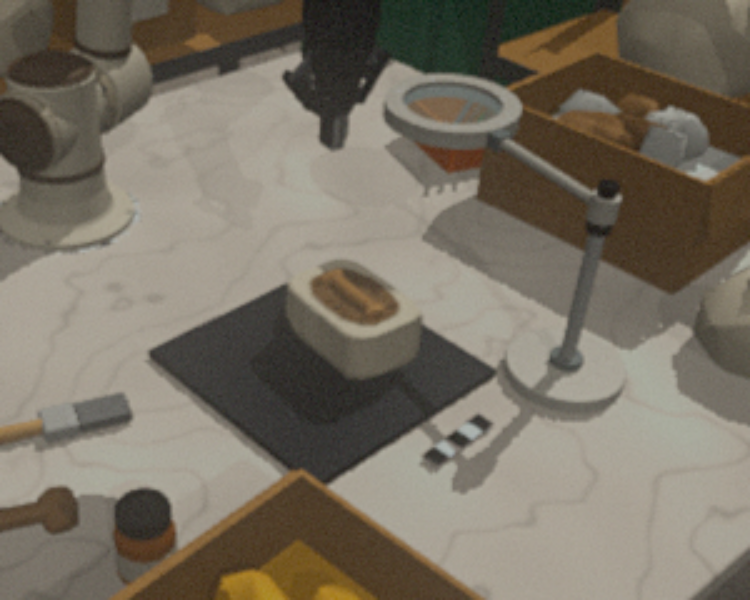

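The jacket lies face up on the pad, its face centre at about (507, 97). Now I'll go over to the far (+y) side of the swing arm.

>>> {"op": "play_rows", "data": {"travel": [[-0.0048,0.0335,0],[-0.0048,0.0335,0],[-0.0048,0.0335,0],[-0.0048,0.0335,0],[-0.0048,0.0335,0],[-0.0048,0.0335,0],[-0.0048,0.0335,0],[-0.0048,0.0335,0],[-0.0048,0.0335,0]], "rotation": [[0,0,0],[0,0,0],[0,0,0],[0,0,0],[0,0,0],[0,0,0],[0,0,0],[0,0,0],[0,0,0]], "grip": [0,0,0,0,0,0,0,0,0]}}

```text
clock: 5.45
position: [550.1, 354.7, 302.4]
ee_rot: [-0.0, 1.0, -0.001, -0.0]
contact_force: [0.6, 0.3, -0.1]
gripper_width: 0.1
```

>>> {"op": "play_rows", "data": {"travel": [[0,0,0],[0,0,0.028],[0,0,0.028],[0,0,0.028],[0,0,0],[0,0,0]], "rotation": [[0,0,0],[0,0,0],[0,0,0],[0,0,0],[0,0,0],[0,0,0]], "grip": [0,0,0,0,0,0]}}

```text
clock: 5.95
position: [549.8, 352.2, 217.6]
ee_rot: [-0.0, 1.0, -0.002, -0.001]
contact_force: [0.4, -0.4, 1.2]
gripper_width: 0.0
```

```bash
python3 - <<'E'
from h import *
im,P=grab("scene")
cv2.imwrite("pics/s7.png",cv2.resize(im[60:240,270:510],(800,600)))
s=arm.read_state();print(s["clock"],s["position"],s["contact_force"])
E
```

```text
6.0 [550.88787722 353.00234194 220.02610262] [ 0.62506593 -0.173574   -0.42034617]
```

View pics/s7.png

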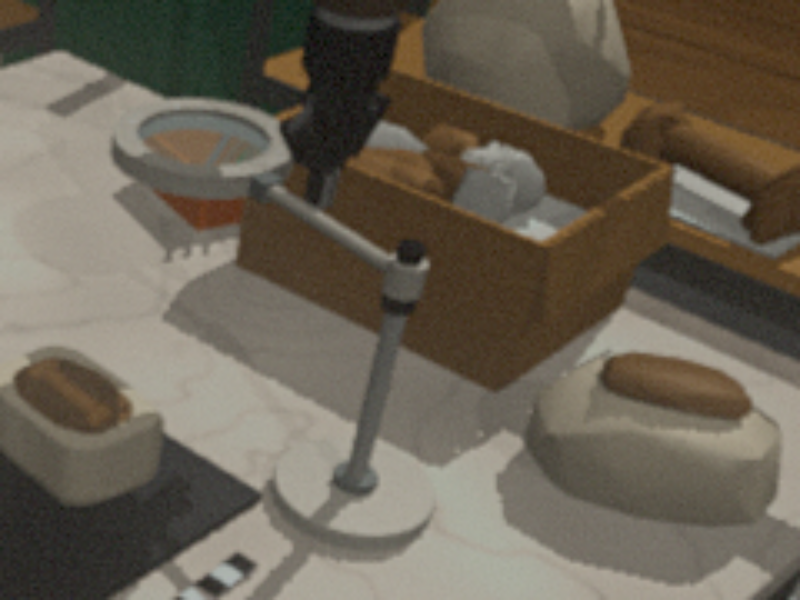

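>>> {"op": "play_rows", "data": {"travel": [[0.002,-0.0105,0],[0.002,-0.0105,0],[0.0019,-0.0097,0],[0.0019,-0.0097,0],[0.0019,-0.0097,0],[0.0019,-0.0097,0],[-0.0006,-0.0095,0],[-0.0006,-0.0095,0],[-0.0006,-0.0095,0],[-0.0006,-0.0095,0]], "rotation": [[0,0,0],[0,0,0],[0,0,0],[0,0,0],[0,0,0],[0,0,0],[0,0,0],[0,0,0],[0,0,0],[0,0,0]], "grip": [0,0,0,0,0,0,0,0,0,0]}}

```text
clock: 6.83
position: [541.2, 254.3, 219.2]
ee_rot: [-0.0, 1.0, -0.0, -0.0]
contact_force: [0.9, 0.9, 0.1]
gripper_width: -0.1
```

>>> {"op": "play_rows", "data": {"travel": [[-0.003,-0.0092,0],[-0.003,-0.0092,0],[-0.003,-0.0092,0],[-0.003,-0.0092,0],[0,0,0]], "rotation": [[0,0,0],[0,0,0],[0,0,0],[0,0,0],[0,0,0]], "grip": [0,0,0,0,0]}}

```text
clock: 7.25
position: [553.4, 216.5, 219.1]
ee_rot: [0.001, 1.0, -0.001, -0.001]
contact_force: [0.2, -0.1, -0.1]
gripper_width: -0.1
```

```bash
cat > m.py <<'E'
from h import *
import sys
im,P=grab("top");cv2.imwrite(f"pics/t{sys.argv[1]}.png",cv2.resize(im[100:340,40:360],(800,600)))
Q=P.reshape(-1,3);post=np.array([690,284.])
m=(Q[:,2]>232)&(Q[:,2]<252);p=Q[m][:,:2]-post;r=np.hypot(*p.T);k=(r>180)&(r<362)&(p[:,1]<150)
k&=p[:,0]+0<0
p=p[k];
# robust: fit circle R=85 whose centre is at 270 from post
best=[]
for a in np.radians(np.arange(150,245,.5)):
    d=np.hypot(*(p-270*np.array([np.cos(a),np.sin(a)])).T); best.append((np.sum((d<86)&(d>60)),a))
mx=max(b[0] for b in best);a=np.mean([b[1] for b in best if b[0]>=.99*mx])
print("angle",np.degrees(a),mx,"lens",post+270*np.array([np.cos(a),np.sin(a)]))
s=arm.read_state();print(s["clock"],s["position"],s["contact_force"])
E
python3 m.py 8
```

```text
angle 216.0 1967 lens [471.56541152 125.29798188]
7.3 [553.22619342 217.11555547 219.04692491] [-0.0027855   0.14759755  1.17772697]
```

View pics/t8.png

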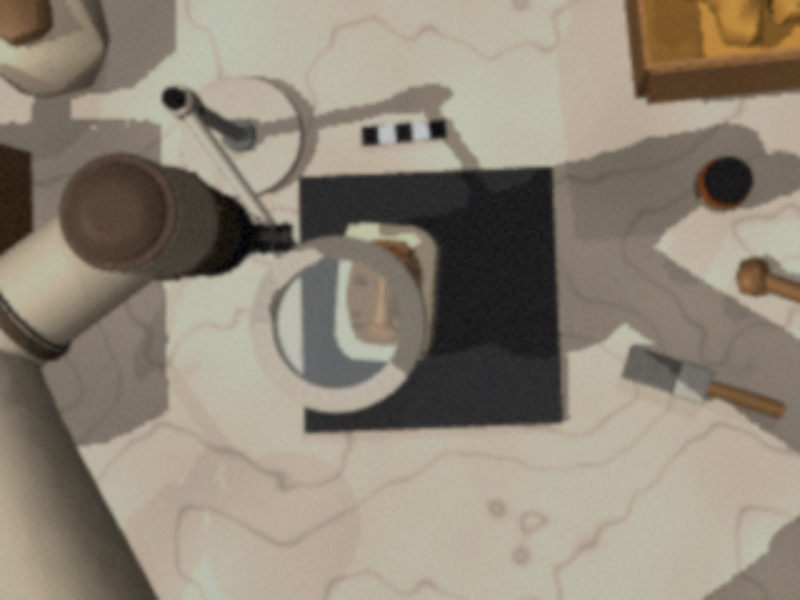

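The lens is at about (472, 125), angle 216°. It needs about 10° more.

>>> {"op": "play_rows", "data": {"travel": [[-0.0035,-0.006,0],[-0.0035,-0.006,0],[-0.0035,-0.0055,0],[-0.0035,-0.0055,0],[0,0,0],[0,0,0]], "rotation": [[0,0,0],[0,0,0],[0,0,0],[0,0,0],[0,0,0],[0,0,0]], "grip": [0,0,0,0,0,0]}}

```text
clock: 7.8
position: [567.3, 194.9, 219.2]
ee_rot: [-0.0, 1.0, -0.0, -0.0]
contact_force: [-0.3, 0.6, -0.6]
gripper_width: -0.1
```

>>> {"op": "play_rows", "data": {"travel": [[0.01,0.02,0],[0.01,0.02,0],[0,0.03,0],[0,0,-0.03],[0,0,-0.03],[0,0,-0.03],[0,0,0],[0,0,0],[0,0,0]], "rotation": [[0,0,0],[0,0,0],[0,0,0],[0,0,0],[0,0,0],[0,0,0],[0,0,0],[0,0,0],[0,0,0]], "grip": [0,0,0,0,0,0,0,0,0]}}

```text
clock: 8.55
position: [546.6, 265.4, 308.8]
ee_rot: [-0.0, 1.0, -0.0, -0.001]
contact_force: [0.2, 0.6, -1.4]
gripper_width: -0.2
```

```bash
python3 m.py 9
```

```text
angle 225.5 1950 lens [500.75449864  91.42237873]
8.6 [546.4655367  265.20263076 308.09833613] [ 0.50164193 -0.57725825  0.33410658]
```

View pics/t9.png

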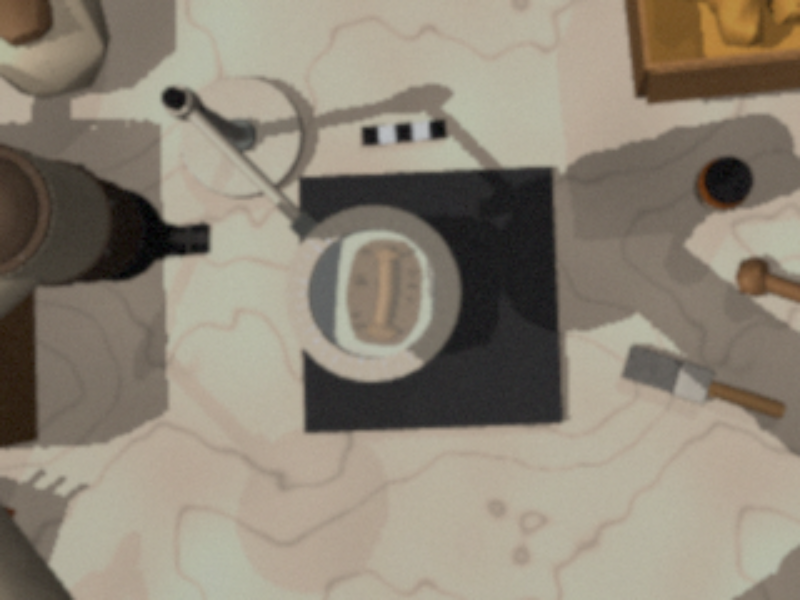

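The lens at (501, 91) is within about 10 mm of the bone's middle at (507, 97). The gripper is clear, so I'll hand in.

```bash
python3 -c "
from bench import workorder
print(workorder.job_done())"
```

```text
the job is handed in; nothing more can be done
None
```

The jacket now lies on its rounded back on the pad with the bone up, and the lens is over the bone. I handed the job in at about 8.6 s on the robot's clock; no verdict was reported.

- **Jacket:** I pushed with the closed fingertips at the top rim of the open side, raising them as it tipped. The push pictures show the fingers above the bone. A plane fitted to the face gave about 0.04 rad of tilt, against the 0.2 rad allowed. The face is at 91 mm against 92 mm expected, with its centre at about (507, 97) mm.
- **Magnifier:** I pushed the arm bar about 150 mm from the post. From the last picture the lens is at about (501, 91) mm, roughly 10 mm from the middle of the bone against the 50 mm allowed.
- **Robot and other finds:** The gripper ended about 70 mm clear of the arm and above it, with force readings near zero. The brush, jar and scale bar look unmoved in the last picture. The rib piece and vertebra were outside that last view, and the limb bone only partly in it, but the arm never worked near any of them.
- **Disagreement:** A top-view box fit of the jacket after the roll gave (499, 76) mm. I set it aside because the lens head or gripper may have crossed that view, and because the scene camera matched the predicted resting place of about (506, 104) mm. Measured from that fit, the lens would still be within about 16 mm.

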